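Spring open the red-tabbed hone case

ROBOT

A 6-joint arm with a two-finger parallel gripper is mounted at the origin on a cart in front of the work surface, level with it; the furniture and walls round the work are solid. World frame = base frame: x ahead of the robot, y to its left, z up, the work surface at z = 0. Lengths are in m, angles in rad, forces in N, time in s.
With the tool pointing down it reaches from about 0.35 to 0.975 m from the base axis. Payload 4.9 kg.
Tool frame: the origin (TCP) lies at the very end of the fingers, on their centre line; the grasp point (between the pads) lies 19 mm behind it (ctrl.grip_point_offset is the distance from the TCP to the grasp point, in m); z points along the fingers, y is the line along which they close (so a half turn about z gives the same grasp; the last joint's range is limited). The gripper opens to 85 mm and grips with 20 to 120 N. Pads are 22 mm wide; open, the fingers measure 114 mm over their backs; the gripper's body (76 mm by 85 mm) begins 54 mm behind the grasp point. The pads swing forward as they close: fully open they stand 13 mm farther back than shut.
Start: joints at [0.995, 0.053, 1.613, -0, 1.476, -0.119], TCP at [0.276, 0.561, 0.199] pointing down, gripper open.
Joint ranges: [-3.01, 3.01], [-1.01, 2.22], [0.06, 2.58], [-1.02, 4.17], [0.09, 2.62], [-3.14, 3.14]. Speed limits (rad/s): [2.57, 2.57, 3.14, 3.14, 3.14, 3.14].

INTERFACE

Orientations are given as a rotation vector (axis times angle).
In Python, from station import ctrl gives the robot as it stands.
- The arm moves only by the tool send_rows, never from a script. Its argument "rows" is a list of rows, each a list of 3 entries, a list of its own where there are three numbers: the finger opening in cm, from 0 to 8.54, then the shift along the tool's x, y, z in cm, then the turn about the tool's z in degrees. A call has 1 to 10 rows; each row shifts and turns the commanded pose from where the row before left it, along the tool's axes as they then stand; what a row does not reach is not made up. A row lasts 1/8 s, in which the tool goes at most 62.5 mm and 10.7 degrees, less where a joint would pass 70% of its speed; a pose out of reach is approached as far as the arm can. A call with a gripper value outside its range is refused whole. The fingers move at their own pace and stop on an object; "newtons" is the grip in N (left out, the last holds). Time passes only in rows, so rows that do not move let the fingers close. It gives the time, the measured TCP pose, the force, the opening and the grip force at its end, in the units of the state.
- ctrl.get_obs(): the state, without advancing time (a new reading comes with each control period).
- ctrl.get_image(name): name is "side" or "top"; returns a dict with "frame" (480x640x3 uint8, red, green, blue), "range_z" (480x640 float32, m along the optical axis (not along the pixel's ray), 0 where there is no reading), "fx", "fy", "cx", "cy" (pixels), "cam_to_world" (4x4, takes a point from camera to world coordinates). Camera axes: x right, y down, z forward; pixel columns grow to the right and rows downward; lengths in m; the calibration is good to about 2 mm. A picture is of the moment at which its call begins.
- ctrl.finish_job(): hands the job in; it is judged then, once.
The state is a dict: "t": time; "q": joint angles; "dq": joint speeds; "effort": joint torques, N m; "tool_pos": TCP position; "tool_rot": TCP orientation; "contact_force": force on the tool from outside, world axes, zero at the start; "wrist_torque": the same for the moment, N m; "opening": finger opening in m; "grip_force": force on a finger pad.
Only numpy, scipy, OpenCV 4.12 (cv2) and the standard library are available. Lean on these libraries where they do the work, as an engineer would, in place of code of your own. Each camera call takes 0.05 s, during which the arm holds its last target. There are 200 camera calls.

TASK

Open the hone case that has the red tab: press its tab down with the fingertips so that the lid springs up, then gently push the lid all the way back to its stop, where it stays open by itself. Grasp and lift nothing, leave the hone stick lying in the case, keep the blue-tabbed case shut, do not disturb the other things on the worktop, and finish with the robot clear of everything.

Things in the scene. Friction and masses are not known exactly. Their poses are not given: they have to be found in the camera images.
- red_case: hone case with red release tab and red band on its grey lid, fixed; the one to open. Black tray 104 (x) x 130 (y) x 43 mm, 5 mm walls. Origin: centre of the tray's underside; +x points from tab to hinge, z up; the whole reaches from x = -96 (nose with the tab) to +58 mm. Beside the work, at world x = 0.45, y = 0.36 m, stands a hand lever about 0.2 m tall, left of it a chest: cross them high
- red_tab (a joint): angle of the red tab about its pin (along y, at x = -56, z = 34 mm of the case): 0 at rest, 0.30 rad fully pressed down. It springs back; at the point named below it takes about 1 N to start and 4 N at the bottom, 8 mm down; the catch lets the lid go at about 0.16 rad, 4 mm down
- red_tab_top (a point): point to press, on the top face of the red tab, 81 mm in front of the case's origin and 42 mm above its underside at rest; the tab is a plate 40 mm (x) x 46 mm (y) that reaches from 13 mm in front of this point to 27 mm behind; a steel catch 57 mm high stands 23 to 31 mm behind this point. Press straight down with shut fingers
- red_lid (a joint): angle of the red case's lid: 0 shut and latched; once released a spring leaf lifts it to about 1.15 rad (66 degrees) in about a second and no farther; 1.9 rad is the back stop (fully open). The stiff hinge then holds it wherever it is left above that; it takes 1 N or less to push it at the edge. It does not latch again if pushed shut
- red_lid_edge (a point): middle of the lid's free (front) edge, 105 mm from the hinge axis; lid 6 mm thick, 130 mm wide. With the lid sprung up it stands about 145 mm above the worktop and 43 mm in front of the hinge axis; pushing level at 125 mm height with a shut, downward gripper works
- red_lid_hinge (a point): middle of the lid's hinge axis (along the case's y), 52 mm behind the case's origin, 50 mm above the worktop
- red_hone: slate hone stick 14 x 90 x 14 mm lying loose in the red case, on its floor 12 mm up, out of sight while the lid is shut. Origin: centre of its underside, length along y. To stay where it is
- blue_case: hone case with the blue release tab and blue band on its grey lid, fixed to the worktop; black tray 104 (x) x 130 (y) x 43 mm with 5 mm walls. Origin: centre of the tray's underside; +x points from the tab to the lid's hinge at the back, z up. In front of the tray a nose carries the tab; the whole is 154 mm long, from x = -96 to +58 mm, built just like the red one. To be left shut
- blue_tab (a joint): angle of the blue tab about its pin (along y, at x = -56, z = 34 mm of the case): 0 at rest, 0.30 rad fully pressed down. It springs back; at the point named below it takes about 1 N to start and 4 N at the bottom, 8 mm down; the catch lets the lid go at about 0.16 rad, 4 mm down
- blue_tab_top (a point): point to press, on the top face of the blue tab, 81 mm in front of the case's origin and 42 mm above its underside at rest; the tab is a plate 40 mm (x) x 46 mm (y) that reaches from 13 mm in front of this point to 27 mm behind; a steel catch 57 mm high stands 23 to 31 mm behind this point. Press straight down with shut fingers
- blue_lid (a joint): angle of the blue case's lid: 0 shut and latched; once released a spring leaf lifts it to about 1.15 rad (66 degrees) in about a second and no farther; 1.9 rad is the back stop (fully open). The stiff hinge then holds it wherever it is left above that; it takes 1 N or less to push it at the edge. It does not latch again if pushed shut
- blue_lid_edge (a point): middle of the lid's free (front) edge, 105 mm from the hinge axis; lid 6 mm thick, 130 mm wide. With the lid sprung up it stands about 145 mm above the worktop and 43 mm in front of the hinge axis; pushing level at 125 mm height with a shut, downward gripper works
- blue_lid_hinge (a point): middle of the lid's hinge axis (along the case's y), 52 mm behind the case's origin, 50 mm above the worktop
- blue_hone: slate hone stick 14 x 90 x 14 mm lying loose in the blue case, on its floor 12 mm up, out of sight while the lid is shut. Origin: centre of its underside, length along y. To stay where it is
- loupe: brass loupe, 39 mm across, 33 mm high; a bystander, standing loose. Origin: centre of its underside
- weight: brass weight with a knob on top, 42 mm across, 59 mm high; a bystander, standing loose. Origin: centre of its underside
- pencil: red pencil lying on the worktop, 168 mm long; a bystander, standing loose. Origin: centre of its underside
- ink_tin: ink tin, red with a grey lid, 67 mm across, 46 mm high; a bystander, standing loose. Origin: centre of its underside
- bottle_white: spotted white bottle with a white cap, 68 mm across, 205 mm high; a bystander, standing loose. Origin: centre of its underside

How it is judged:
By the outcome, as a careful person would: the job done as asked, in the order asked, and still so for the second after the job is handed in, with the robot touching nothing.
It also fails if it takes over 43 s, if anything falls off the work surface, if the arm or the gripper's body presses on something with over 40 N, if the wrist force passes 120 N, or if a joint passes its speed limit or range.

## Working session

There is one attempt and no reset: what is moved stays moved. The work goes in short steps, Python scripts to look and compute and a tool call to move; the robot and the scene stay as the last step left them, time stands still between calls to the robot, and variables do not carry over. Pictures are saved under pics/ and viewed, at most 10 in all, crops included, and the job is handed in when it is done.

Besides the shell and the picture viewer there is one more tool, called as name(argument=value, ...) on one line, values as JSON. send_rows: Moves the arm, as the interface text tells. Its arguments: {"type":"object","properties":{"rows":{"type":"array","items":{"type":"array"}},"newtons":{"type":"number"}},"required":["rows"]}

```bash
mkdir -p pics; python3 - <<'E'
from station import ctrl
import cv2,numpy as np
o=ctrl.get_obs(); print(o['t'],o['tool_pos'],o['tool_rot'],o['contact_force'],o['opening'])
for n in ("top","side"):
    d=ctrl.get_image(n); cv2.imwrite(f'pics/{n}0.png',d['frame'][:,:,::-1]); np.savez(f'{n}0.npz',**d)
    print(n,d['fx'],d['cx'],d['cy'],np.round(d['cam_to_world'],3).tolist())
E
```

```text
0.0 [0.27531982 0.56033327 0.19766724] [-7.11191406e-01 -3.05935373e+00  3.02849322e-03] [ 0.18404127 -0.08858643 -0.48135662] 0.08514795698008087
top 553.5708050959774 320.9217753521047 249.11829046775009 [[0.019, -0.994, 0.108, 0.422], [-1.0, -0.021, -0.018, -0.108], [0.02, -0.108, -0.994, 1.212], [0.0, 0.0, 0.0, 1.0]]
side 466.2228830995061 313.555950325297 239.68357984157845 [[0.824, -0.292, 0.484, 0.039], [-0.566, -0.445, 0.694, -0.865], [0.012, -0.847, -0.532, 0.633], [0.0, 0.0, 0.0, 1.0]]
```

View pics/top0.png

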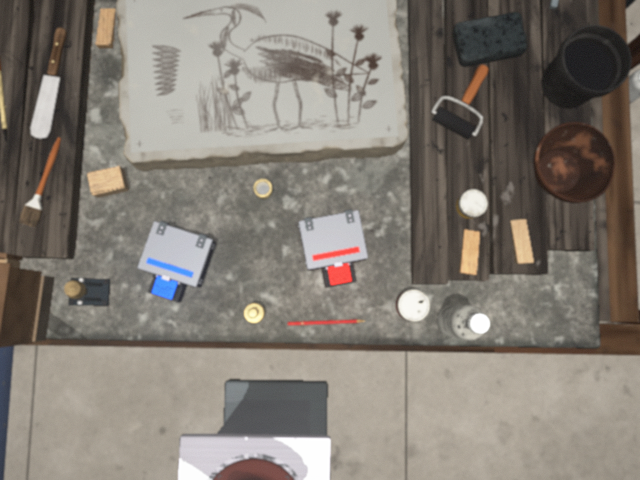

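View pics/side0.png

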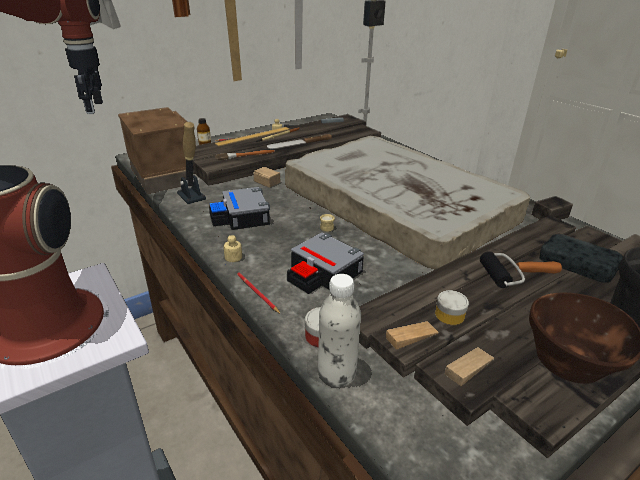

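Top view: the red case's lid is around (333,240), with its tab at (340,273) and hinge at the top, near row 215. The blue case is at (176,255), the pencil at (325,322) and the loupe at (263,188). Next I'll measure the red case.

```bash
cat > h.py <<'E'
import cv2,numpy as np
def load(n):
    d=np.load(n); return {k:d[k] for k in d}
def pts(d):
    v,u=np.mgrid[:480,:640]; z=d['range_z']
    p=np.stack([(u-d['cx'])*z/d['fx'],(v-d['cy'])*z/d['fy'],z,np.ones_like(z)],-1)
    return (p@d['cam_to_world'].T)[...,:3]
E
python3 - <<'E'
from h import *
d=load('top0.npz');P=pts(d);f=d['frame'].astype(int)
red=(f[...,0]>150)&(f[...,1]<70)&(f[...,2]<70)
reg=np.zeros_like(red);reg[200:300,290:380]=1
n,l,s,c=cv2.connectedComponentsWithStats((red&reg).astype(np.uint8))
for i in range(1,n):
    if s[i,4]>20:
        q=P[l==i]; print('red',s[i],np.median(q,0),'c',q.mean(0))
        print(cv2.minAreaRect((q[:,:2]*1000).astype(np.float32)))
z=P[...,2]
lid=reg&(z>0.046)&(z<0.066)
n,l,s,c=cv2.connectedComponentsWithStats(lid.astype(np.uint8)); i=1+np.argmax(s[1:,4])
q=P[l==i]; print('lid',s[i],q.mean(0),cv2.minAreaRect((q[:,:2]*1000).astype(np.float32)))
for nm,(u,v) in dict(pencilL=(290,323),pencilR=(360,321),weight=(254,313),loupe=(263,188),tin=(413,305),bottlecap=(479,323),bluetab=(167,287),stone=(270,150),lever=(74,288)).items(): print(nm,P[v,u].round(3))
d=load('side0.npz');P=pts(d);f=d['frame'].astype(int)
red=(f[...,0]>150)&(f[...,1]<70)&(f[...,2]<70)
reg=np.zeros_like(red);reg[230:290,280:370]=1
n,l,s,c=cv2.connectedComponentsWithStats((red&reg).astype(np.uint8))
for i in range(1,n):
    if s[i,4]>20:
        q=P[l==i]; q=q[q[:,2]>q[:,2].max()-.008];print('side',s[i],q.mean(0),cv2.minAreaRect((q[:,:2]*1000).astype(np.float32)))
from scipy.spatial.transform import Rotation as R
print(R.from_rotvec([-.7112,-3.0594,.003]).as_matrix().round(3))
E
```

```text
lid [ 298  210   70   60 3051] [ 0.5689699  -0.15313378  0.05172974] ((569.2741088867188, -153.56495666503906), (114.89368438720703, 130.14865112304688), 11.826513290405273)
pencilL [ 0.392 -0.067  0.007]
pencilR [ 0.399 -0.218  0.   ]
weight [0.412 0.006 0.059]
loupe [ 0.681 -0.002  0.031]
tin [ 0.435 -0.325  0.046]
bottlecap [ 0.403 -0.417  0.201]
bluetab [0.463 0.192 0.04 ]
stone [ 0.752 -0.019  0.08 ]
lever [0.451 0.301 0.241]
side [301 247  35  19 132] [ 0.53800838 -0.16770054  0.05219707] ((538.6787719726562, -165.58282470703125), (14.001749038696289, 99.63516998291016), 12.286754608154297)
side [291 261  27  17 228] [ 0.03865609 -0.86501484  0.63308076] ((38.656089782714844, -865.0148315429688), (0.0, 0.0), 0.0)
[[-0.897  0.441 -0.001]
 [ 0.441  0.897 -0.002]
 [ 0.    -0.002 -1.   ]]
```

```bash
python3 - <<'E'
from h import *
d=load('top0.npz');P=pts(d);f=d['frame'].astype(int)
red=(f[...,0]>120)&(f[...,1]<90)&(f[...,2]<90)&(f[...,0]>f[...,1]+60)
red[:200]=0;red[300:]=0;red[:,:290]=0;red[:,380:]=0
n,l,s,c=cv2.connectedComponentsWithStats(red.astype(np.uint8))
M=d['cam_to_world']
def ray(u,v,z):
    r=M[:3,:3]@np.array([(u-d['cx'])/d['fx'],(v-d['cy'])/d['fy'],1]); return M[:3,3]+r*(z-M[2,3])/r[2]
for i in range(1,n):
    if s[i,4]>20:
        z=.053 if s[i,0]>0 and s[i,2]>35 else .042
        vs,us=np.where(l==i); q=np.array([ray(u,v,z) for u,v in zip(us,vs)])
        r=cv2.minAreaRect((q[:,:2]*1000).astype(np.float32))
        print(s[i],q.mean(0),r,np.median(P[l==i],0))
a=np.radians(11.8);X=np.array([np.cos(a),np.sin(a)]);Y=np.array([-X[1],X[0]])
z=P[...,2];reg=np.zeros_like(red);reg[195:295,285:385]=1
for lo,hi in ((.046,.066),(.03,.046),(.01,.066)):
    q=P[reg&(z>lo)&(z<hi)][:,:2]-[.569,-.153]
    print(lo,np.percentile(q@X,[1,5,95,99]).round(4),np.percentile(q@Y,[1,5,95,99]).round(4))
E
```

```text
[314 248  44  11 119] [ 0.54074371 -0.1627081   0.053     ] ((540.1110229492188, -160.80484008789062), (6.288906574249268, 92.67589569091797), 12.240435600280762) [ 0.54064928 -0.16358672  0.05225214]
[327 264  26  22 403] [ 0.49504589 -0.17013313  0.042     ] ((496.2602844238281, -169.9103240966797), (39.88202667236328, 49.53217315673828), 12.315011978149414) [ 0.49525707 -0.17101997  0.03970796]
0.046 [-0.0521 -0.048   0.0481  0.0527] [-0.064  -0.0587  0.058   0.0632]
0.03 [-0.0928 -0.0908 -0.038   0.0382] [-0.0532 -0.0309  0.0309  0.065 ]
0.01 [-0.0932 -0.0836  0.047   0.0525] [-0.0638 -0.0572  0.0573  0.0636]
```

Red case origin is about (0.570, -0.153) with a yaw of 12°, which puts the press point at about (0.488, -0.170). I'll rise first, turning tool y onto the case's y axis, then cross high.

send_rows(rows=[[0,[0,0,-4],0],[0,[0,0,-4],-9.5],[0,[0,0,-4],-9.5],[0,[0,0,-4],-9.6],[0,[0,0,-2],-9.6],[0,[0,0,0],0]])

```text
t: 0.85
tool_pos: [0.276, 0.5614, 0.3808]
tool_rot: [-0.326, 3.122, 0.004]
contact_force: [0.8, 0.0, 0.1]
opening: -0.0002
grip_force: 0.0
```

send_rows(rows=[[0,[-0.4,-5.8,0],0],[0,[-0.4,-5.8,0],0],[0,[-0.4,-5.8,0],0],[0,[-0.4,-5.8,0],0],[0,[-0.4,-5.8,0],0],[0,[-0.4,-5.8,0],0],[0,[-0.4,-5.8,0],0],[0,[-0.4,-5.8,0],0],[0,[-0.4,-5.8,0],0],[0,[-0.4,-5.8,0],0]])

```text
t: 2.1
tool_pos: [0.4353, 0.0002, 0.3767]
tool_rot: [0.324, -3.122, -0.001]
contact_force: [0.6, -0.3, -0.3]
opening: -0.0
grip_force: 0.0
```

send_rows(rows=[[0,[-0.5,-5.8,0],0],[0,[-0.5,-5.8,0],0],[0,[-0.5,-6.0,0],0],[0,[0,0,6],0],[0,[0,0,6],0],[0,[0,0,6],0],[0,[0,0,0],0],[0,[0,0,0],0]])

```text
t: 3.1
tool_pos: [0.4877, -0.1674, 0.2006]
tool_rot: [-0.327, 3.123, -0.002]
contact_force: [-0.1, -0.2, 0.8]
opening: 0.0002
grip_force: 0.0
```

send_rows(rows=[[0,[0,-0.2,5],0],[0,[0,0,5],0],[0,[0,0,4],0],[0,[0,0,0.8],0],[0,[0,0,0],0],[0,[0,0,0],0]])

```text
t: 3.85
tool_pos: [0.4898, -0.1702, 0.0543]
tool_rot: [-0.329, 3.12, -0.005]
contact_force: [0.0, 0.1, -0.7]
opening: -0.0002
grip_force: 0.0
```

```bash
python3 - <<'E'
from station import ctrl
import cv2,numpy as np
a=ctrl.get_image("top")['frame'][190:310,270:400,::-1]; b=ctrl.get_image("side")['frame'][180:310,250:400,::-1]
cv2.imwrite('pics/c1.png',np.hstack([cv2.resize(a,(400,400)),cv2.resize(b,(400,400))]))
E
```

```text
(no output)
```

View pics/c1.png

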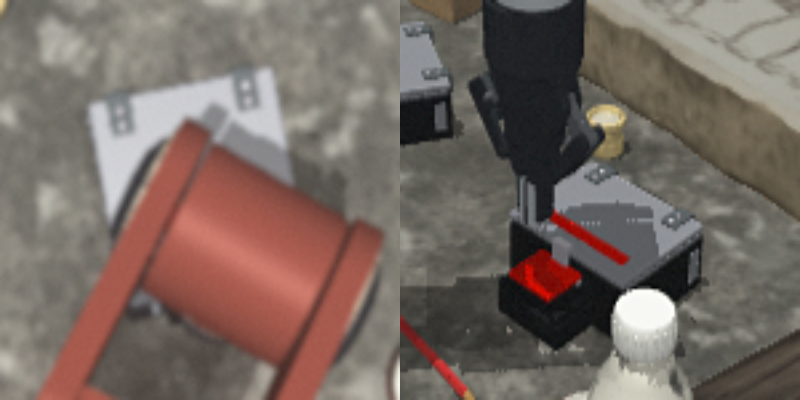

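The side view (right) shows the fingertips ending at crop (537,220), above and left of the tab at (546,275), which isn't where I expect them. I'll check by projecting the TCP and the case model into the side camera.

```bash
python3 - <<'E'
from h import *
from station import ctrl
print(ctrl.get_obs()['tool_pos'])
for nm in('side','top'):
    d=load(nm+'0.npz');Mi=np.linalg.inv(d['cam_to_world'])
    a=np.radians(12);X=np.array([np.cos(a),np.sin(a),0]);Y=np.array([-X[1],X[0],0]);O=np.array([.570,-.153,0])
    def pr(p):
        c=Mi@np.append(p,1);return np.round([c[0]/c[2]*d['fx']+d['cx'],c[1]/c[2]*d['fy']+d['cy'],c[2]],2)
    print(nm,'tcp',pr([.4898,-.1702,.0543]),'tab',pr(O-.081*X+[0,0,.042]))
    for y in(-.065,.065): print('lidfront',y,pr(O-.053*X+y*Y+[0,0,.053]),'hinge',pr(O+.052*X+y*Y+[0,0,.053]))
    for y in(-.023,.023): print('tabfront',pr(O-.094*X+y*Y+[0,0,.042]))
d=ctrl.get_image('side');np.savez('s1.npz',**d);P=pts(d)
for v in range(190,276,6): print(v,[(u,P[v,u].round(3).tolist()) for u in (300,304)])
E
```

```text
[ 0.48907678 -0.16983172  0.05339167]
side tcp [300.51 262.42   1.01] tab [300.81 266.83   1.02]
lidfront -0.065 [331.8  269.62   0.99] hinge [362.64 250.22   1.06]
lidfront 0.065 [289.28 246.23   1.07] hinge [320.51 229.46   1.13]
tabfront [304.15 273.75   0.99]
tabfront [289.18 265.01   1.02]
top tcp [339.82 277.21   1.16] tab [339.34 277.08   1.17]
lidfront -0.065 [367.32 257.91   1.17] hinge [357.54 209.59   1.18]
lidfront 0.065 [306.65 269.5    1.16] hinge [297.38 220.85   1.17]
tabfront [351.19 281.06   1.17]
tabfront [329.85 285.17   1.17]
190 [(300, [0.467, -0.205, 0.248]), (304, [0.474, -0.207, 0.247])]
196 [(300, [0.468, -0.203, 0.235]), (304, [0.474, -0.207, 0.235])]
202 [(300, [0.467, -0.205, 0.223]), (304, [0.476, -0.204, 0.22])]
208 [(300, [0.478, -0.187, 0.198]), (304, [0.481, -0.196, 0.202])]
214 [(300, [0.475, -0.192, 0.189]), (304, [0.483, -0.194, 0.187])]
220 [(300, [0.474, -0.194, 0.176]), (304, [0.483, -0.193, 0.173])]
226 [(300, [0.475, -0.191, 0.16]), (304, [0.487, -0.188, 0.155])]
232 [(300, [0.479, -0.186, 0.143]), (304, [0.491, -0.182, 0.137])]
238 [(300, [0.478, -0.187, 0.129]), (304, [0.48, -0.198, 0.134])]
244 [(300, [0.482, -0.18, 0.11]), (304, [0.489, -0.185, 0.11])]
250 [(300, [0.482, -0.181, 0.095]), (304, [0.488, -0.186, 0.096])]
256 [(300, [0.512, -0.133, 0.042]), (304, [0.512, -0.15, 0.051])]
262 [(300, [0.503, -0.147, 0.037]), (304, [0.51, -0.153, 0.038])]
268 [(300, [0.489, -0.17, 0.04]), (304, [0.496, -0.175, 0.04])]
274 [(300, [0.479, -0.184, 0.036]), (304, [0.483, -0.194, 0.04])]
```

```bash
python3 - <<'E'
from h import *
d=load('side0.npz');Mi=np.linalg.inv(d['cam_to_world'])
def pr(p):
    c=Mi@np.append(p,1);return np.round([c[0]/c[2]*d['fx']+d['cx'],c[1]/c[2]*d['fy']+d['cy'],c[2]],2)
print('start tcp',pr([.2753,.5603,.1977]),'13mm back',pr([.2753,.5603,.2107]),'col',[pr([.489,-.17,z])[:2].tolist() for z in (.054,.07,.09,.127)])
a=d['frame'][10:130,40:160,::-1];b=load('s1.npz')['frame'][180:300,240:360,::-1]
cv2.imwrite('pics/c2.png',np.hstack([cv2.resize(x,(400,400),interpolation=2) for x in(a,b)]))
from station import ctrl
print(ctrl.get_obs()['q'])
E
```

```text
start tcp [ 98.4  123.06   1.34] 13mm back [ 97.33 118.59   1.33] col [[300.15, 262.61], [300.13, 256.49], [300.1, 248.69], [300.04, 233.82]]
[-4.78018294e-01 -6.90549250e-02  1.98915446e+00 -1.71386592e-05
  1.21822452e+00 -2.25874999e+00]
```

View pics/c2.png

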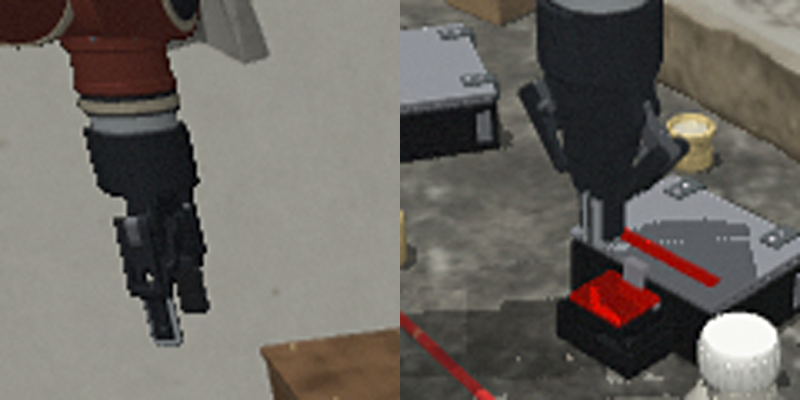

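The fingertips show at about (300,252), roughly 25 mm higher than the reported TCP projects, while the lateral match is good. I'll descend in small steps, watching the force and the picture.

send_rows(rows=[[0,[0,0,0.4],0],[0,[0,0,0.4],0],[0,[0,0,0.4],0],[0,[0,0,0],0]])

```text
t: 4.5
tool_pos: [0.4869, -0.1687, 0.0381]
tool_rot: [0.329, -3.123, -0.001]
contact_force: [0.2, 0.6, 0.3]
opening: 0.0001
grip_force: 0.0
```

```bash
python3 - <<'E'
from station import ctrl
import cv2,numpy as np
b=ctrl.get_image("side")['frame'][200:300,240:360,::-1]
cv2.imwrite('pics/c3.png',cv2.resize(b,(600,500),interpolation=2))
E
```

```text
(no output)
```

View pics/c3.png

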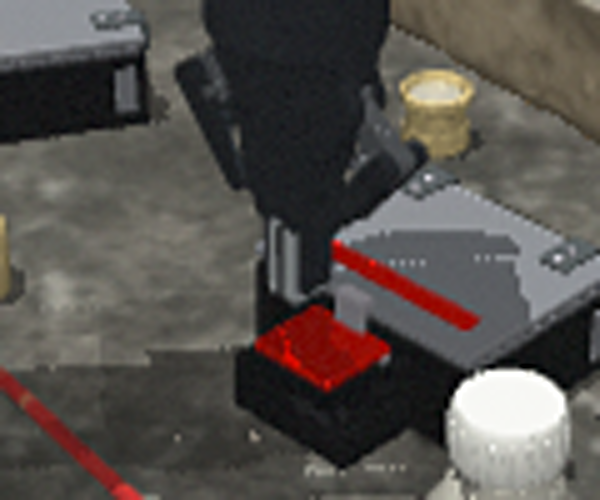

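The tips now show at image (299,260), about 20 mm above the tab, with no force yet. I'll keep going down.

send_rows(rows=[[0,[0.1,-0.1,0.4],0],[0,[0,0,0.4],0],[0,[0,0,0.4],0],[0,[0,0,0],0]])

```text
t: 5.05
tool_pos: [0.4862, -0.17, 0.0263]
tool_rot: [0.329, -3.123, -0.001]
contact_force: [-0.6, -0.3, -0.2]
opening: 0.0003
grip_force: 0.0
```

send_rows(rows=[[0,[0,0,0.3],0],[0,[0,0,0.3],0],[0,[0,0,0],0]])

```text
t: 5.42
tool_pos: [0.4864, -0.17, 0.0205]
tool_rot: [0.329, -3.124, -0.001]
contact_force: [-0.1, -0.3, 0.2]
opening: -0.0
grip_force: 0.0
```

send_rows(rows=[[0,[0,0,0.2],0],[0,[0,0,0.2],0],[0,[0,0,0],0]])

```text
t: 5.8
tool_pos: [0.4865, -0.1701, 0.0167]
tool_rot: [0.329, -3.124, -0.0]
contact_force: [0.7, 0.6, 0.7]
opening: 0.0001
grip_force: 0.0
```

```bash
python3 - <<'E'
from station import ctrl
import cv2,numpy as np
b=ctrl.get_image("side")['frame'][200:300,240:360,::-1]
cv2.imwrite('pics/c4.png',cv2.resize(b,(600,500),interpolation=2))
E
```

```text
(no output)
```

View pics/c4.png

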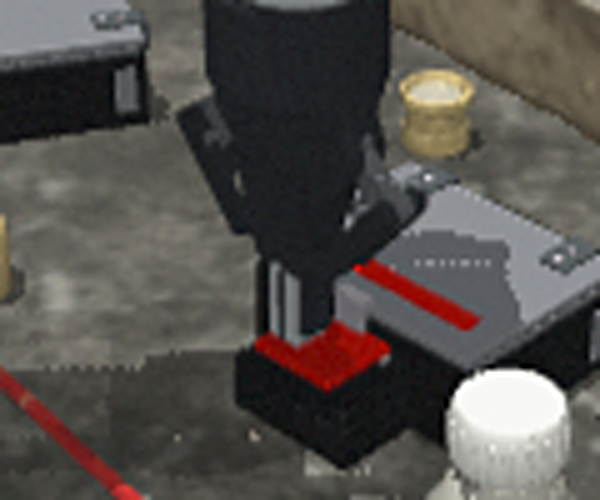

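The tips are now at the tab's surface, at image (300,268), well on the plate and clear of the catch. Pressing.

send_rows(rows=[[0,[0,0,0.2],0],[0,[0,0,0.2],0],[0,[0,0,0],0]])

```text
t: 6.22
tool_pos: [0.4864, -0.1701, 0.0126]
tool_rot: [0.329, -3.124, -0.0]
contact_force: [0.0, 0.3, -0.1]
opening: 0.0001
grip_force: 0.0
```

send_rows(rows=[[0,[0,0,0.2],0],[0,[0,0,0],0]])

```text
t: 6.48
tool_pos: [0.4865, -0.1701, 0.0107]
tool_rot: [0.329, -3.124, -0.0]
contact_force: [0.8, 0.1, -0.8]
opening: 0.0
grip_force: 0.0
```

send_rows(rows=[[0,[0,0,0.2],0],[0,[0,0,0],0]])

```text
t: 6.72
tool_pos: [0.4866, -0.1703, 0.009]
tool_rot: [0.329, -3.124, 0.0]
contact_force: [-0.5, -1.1, 1.7]
opening: -0.0001
grip_force: 0.7
```

send_rows(rows=[[0,[0,0,0.2],0],[0,[0,0,0],0]])

```text
t: 6.98
tool_pos: [0.4863, -0.1704, 0.0069]
tool_rot: [0.329, -3.123, 0.0]
contact_force: [-2.4, -0.9, 3.5]
opening: -0.0001
grip_force: 1.9
```

```bash
python3 - <<'E'
from station import ctrl
import cv2,numpy as np
from h import *
d=ctrl.get_image("side");b=d['frame'][180:300,220:380,::-1]
cv2.imwrite('pics/c5.png',cv2.resize(b,(640,480),interpolation=2))
P=pts(d)
for u,v in((310,272),(306,276),(296,262),(340,255)): print(u,v,P[v,u].round(3))
E
```

```text
310 272 [ 0.499 -0.193  0.039]
306 276 [ 0.486 -0.198  0.037]
296 262 [ 0.473 -0.178  0.066]
340 255 [ 0.581 -0.192  0.052]
```

View pics/c5.png

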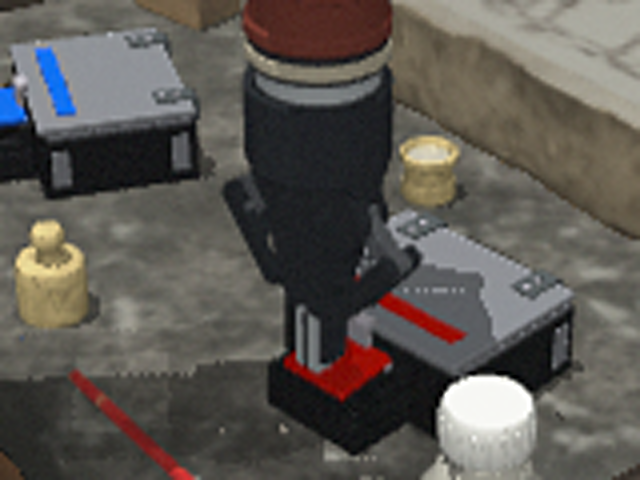

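The tips are on the tab: force 3.5 N, pressed about 2–3 mm, lid still shut. Continuing to the release point.

send_rows(rows=[[0,[0,0,0.2],0],[0,[0,0,0],0]])

```text
t: 7.28
tool_pos: [0.4862, -0.1704, 0.0048]
tool_rot: [0.329, -3.123, 0.0]
contact_force: [-5.1, -2.0, 4.6]
opening: 0.0
grip_force: 3.0
```

send_rows(rows=[[0,[0,0,0.15],0],[0,[0,0,0],0]])

```text
t: 7.52
tool_pos: [0.486, -0.1704, 0.0034]
tool_rot: [0.329, -3.123, 0.0]
contact_force: [-5.5, -1.8, 5.8]
opening: -0.0001
grip_force: 3.5
```

```bash
python3 - <<'E'
from station import ctrl
import numpy as np
from h import *
P=pts(ctrl.get_image("side"))
for u,v in((310,272),(340,255),(345,250),(335,240),(330,230)): print(u,v,P[v,u].round(3))
E
```

```text
310 272 [ 0.501 -0.191  0.037]
340 255 [ 0.615 -0.149  0.015]
345 250 [ 0.618 -0.164  0.036]
335 240 [ 0.595 -0.153  0.066]
330 230 [ 0.678 -0.024  0.001]
```

The lid is released: the depth now reaches into the tray. Lifting straight up to the push height.

send_rows(rows=[[0,[0,0,-1],0],[0,[0,0,-2],0],[0,[0,0,-2],0],[0,[0,0,-2],0],[0,[0,0,-2],0],[0,[0,0,0],0],[0,[0,0,0],0],[0,[0,0,0],0]])

```text
t: 8.57
tool_pos: [0.486, -0.1697, 0.0921]
tool_rot: [0.329, -3.123, -0.002]
contact_force: [0.2, -0.6, -0.3]
opening: -0.0001
grip_force: 0.0
```

```bash
python3 - <<'E'
from station import ctrl
from h import *
d=ctrl.get_image("side");b=d['frame'][160:300,220:400,::-1];np.savez('s2.npz',**d)
cv2.imwrite('pics/c6.png',cv2.resize(b,(720,560),interpolation=2))
P=pts(d);a=np.radians(12);X=np.array([np.cos(a),np.sin(a)]);Y=np.array([-X[1],X[0]]);q=P[...,:2]-[.57,-.153]
x,y,z=q@X,q@Y,P[...,2]
m=(abs(y)<.07)&(x>-.02)&(x<.08)&(z>.07)&(z<.17)
for h in np.arange(.07,.17,.01):
    k=m&(abs(z-h)<.005)
    if k.sum()>5: print(round(h,2),k.sum(),np.percentile(x[k],[5,50,95]).round(3),np.percentile(y[k],[5,95]).round(3))
k=(x>-.12)&(x<-.05)&(abs(y)<.05)&(z>.06); print('tip lowest',np.sort(z[k])[:12].round(3))
E
```

```text
0.07 54 [0.032 0.035 0.037] [-0.059  0.054]
0.08 112 [0.028 0.031 0.034] [-0.067  0.057]
0.09 113 [0.024 0.027 0.03 ] [-0.066  0.055]
0.1 107 [0.02  0.022 0.025] [-0.068  0.051]
0.11 97 [0.015 0.018 0.02 ] [-0.069  0.039]
0.12 107 [0.011 0.013 0.016] [-0.069  0.032]
0.13 52 [0.003 0.008 0.012] [-0.069  0.019]
0.14 164 [0.002 0.005 0.008] [-0.067  0.013]
tip lowest [0.122 0.123 0.124 0.125 0.125 0.126 0.126 0.126 0.127 0.127 0.127 0.127]
```

View pics/c6.png

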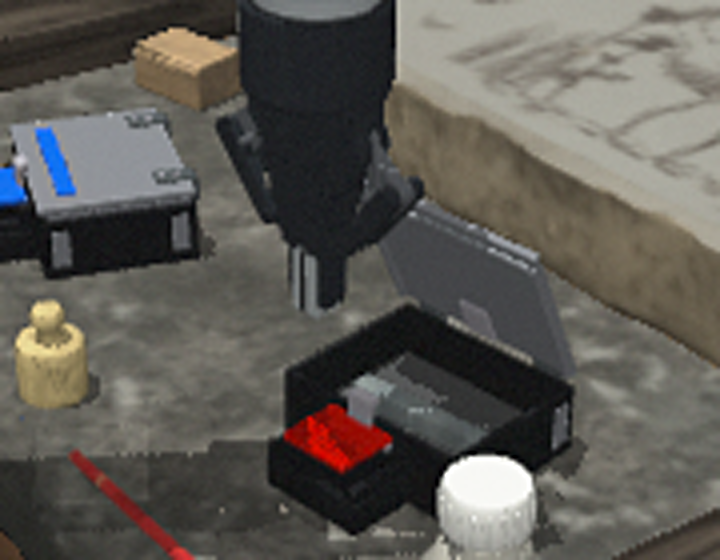

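The lid is sprung up, with its face at x≈+0.010 at 0.125 m height, and the tips are at about 0.124 m. The hone at (420,400) is still in the tray. Now the level push, fast until close, then slow.

send_rows(rows=[[0,[-2.5,0,0],0],[0,[-2.5,0,0],0],[0,[-2.5,0,0],0],[0,[-0.7,0,0],0],[0,[-0.7,0,0],0],[0,[-0.7,0,0],0],[0,[-0.7,0,0],0],[0,[-0.7,0,0],0]])

```text
t: 9.62
tool_pos: [0.5945, -0.1473, 0.0935]
tool_rot: [-0.329, 3.124, -0.0]
contact_force: [-1.0, -0.2, 1.5]
opening: 0.0001
grip_force: 0.2
```

send_rows(rows=[[0,[-0.6,0,0],0],[0,[-0.6,0,0],0],[0,[-0.6,0,0],0],[0,[-0.5,0,0],0],[0,[0,0,0],0]])

```text
t: 10.25
tool_pos: [0.617, -0.1423, 0.0933]
tool_rot: [-0.329, 3.124, 0.0]
contact_force: [-0.0, -0.3, -0.6]
opening: 0.0002
grip_force: 0.0
```

send_rows(rows=[[0,[-0.4,0,0],0],[0,[-0.4,0,0],0],[0,[-0.3,0,0],0],[0,[0,0,0],0]])

```text
t: 10.75
tool_pos: [0.6278, -0.1401, 0.0935]
tool_rot: [-0.329, 3.124, -0.0]
contact_force: [-0.1, 1.4, -1.3]
opening: -0.0002
grip_force: 0.0
```

```bash
cat > lid.py <<'E'
from station import ctrl
from h import *
d=ctrl.get_image("side");P=pts(d);a=np.radians(12);X=np.array([np.cos(a),np.sin(a)]);Y=np.array([-X[1],X[0]]);q=P[...,:2]-[.57,-.153]
x,y,z=q@X,q@Y,P[...,2]
m=(y<-.03)&(y>-.068)&(x>0)&(x<.12)&(z>.07)&(z<.17)
c=np.polyfit(z[m],x[m],1); print('n',m.sum(),'lid angle',np.pi/2+np.arctan(c[0]),'x at z=.125',np.polyval(c,.125)); o=ctrl.get_obs();print(o['tool_pos'],o['contact_force'],o['t'])
E
python3 lid.py
```

```text
n 499 lid angle 1.848850201341668 x at z=.125 0.06809161288516799
[ 0.62760664 -0.14015372  0.09343935] [ 0.67156589 -0.13969704 -0.18258832] 10.8
```

Lid at about 1.85 rad. A little more to the stop, watching the force.

send_rows(rows=[[0,[-0.3,0,0],0],[0,[0,0,0],0]])

```text
t: 11.05
tool_pos: [0.6306, -0.1395, 0.0935]
tool_rot: [-0.329, 3.124, -0.0]
contact_force: [-0.2, 0.5, -0.1]
opening: 0.0
grip_force: 0.0
```

send_rows(rows=[[0,[-0.2,0,0],0],[0,[0,0,0],0]])

```text
t: 11.3
tool_pos: [0.6321, -0.1392, 0.0933]
tool_rot: [0.329, -3.123, -0.0]
contact_force: [-1.6, -0.1, 1.4]
opening: 0.0001
grip_force: 0.9
```

```bash
python3 lid.py
```

```text
n 496 lid angle 1.8986554954513615 x at z=.125 0.07216137731486937
[ 0.63206826 -0.13920445  0.09334621] [-1.97080627 -0.00198305 -0.09380669] 11.35
```

send_rows(rows=[[0,[-0.2,0,0],0],[0,[0,0,0],0]])

```text
t: 11.6
tool_pos: [0.6323, -0.1391, 0.0932]
tool_rot: [0.329, -3.119, -0.0]
contact_force: [-9.0, -1.4, 3.3]
opening: 0.0001
grip_force: 4.7
```

```bash
python3 lid.py
```

```text
n 509 lid angle 1.8937890575963205 x at z=.125 0.07207410238800446
[ 0.6322752  -0.13912513  0.09321944] [-8.77412075 -1.07553809  3.35653539] 11.65
```

The lid is firmly at its stop. I'll back off along +x first, then rise clear.

send_rows(rows=[[0,[1,0,0],0],[0,[2.5,0,0],0],[0,[3,0,0],0],[0,[3,0,0],0],[0,[0,0,-5],0],[0,[0,0,-5],0],[0,[0,0,-5],0],[0,[0,0,0],0],[0,[0,0,0],0],[0,[0,0,0],0]])

```text
t: 12.9
tool_pos: [0.5405, -0.1581, 0.2411]
tool_rot: [0.329, -3.122, -0.003]
contact_force: [-1.2, -0.2, -0.2]
opening: -0.0001
grip_force: 0.0
```

```bash
python3 lid.py; python3 - <<'E'
from station import ctrl
import cv2
cv2.imwrite('pics/end.png',ctrl.get_image("side")['frame'][:,:,::-1])
E
```

```text
n 498 lid angle 1.892153025197581 x at z=.125 0.07196039842117119
[ 0.54053317 -0.15807597  0.24112297] [ 0.78326605  0.68215359 -0.331821  ] 12.95
```

View pics/end.png

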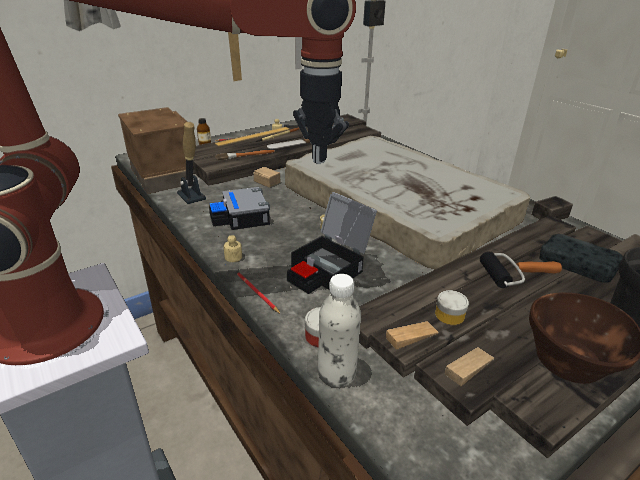

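The red lid stands fully open at (348,222) with the hone in the tray. The blue case at (245,205) is shut, the bystanders are in place, and the arm is well clear.

```bash
python3 -c "
from station import ctrl
print(ctrl.finish_job())"
```

```text
the job is handed in; nothing more can be done
None
```

The red case is open with its lid at the back stop (about 1.89 rad measured), the hone still in its tray, the blue case shut, the bystanders in place and the robot clear; the job was handed in at about 13 s of the 43 s allowed.

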